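# Put the finished ankle block away in the kit drawer and seat the drawer

## Task

The orange ankle block is standing loose between the open jaws of the small vise. Lift it out, set it down on the green mat and let go so you can change your grip, then take it again and lower it gently (no dropping) flat onto the floor between the two yellow strips in the open drawer's front compartment and let go. Finally push the drawer in, without slamming it, until it is fully home past its catch; leave the other things on the bench where they are.

Things in the scene. Friction and masses are not known exactly. Their poses are not given: they have to be found in the camera images.
- block: Orange prosthetic ankle block, a plain box 40 (its x) by 66 (its y) by 36 mm high with a steel disc and four dark screw heads on top; 0.25 kg give or take 40 %. Origin at the centre of its underside, z up. It may face either way round in the drawer.
- vise: Small blue bench vise fixed to the bench; origin on the bench below the middle of its jaw gap. Jaws 50 mm wide (its y), standing open 46 mm (its x), tops 112 mm high, 4 mm above the block's top: the block can be gripped only by its end faces, which stick out 8 mm past the jaws with free space below (base plate 14 mm thick). A screw with a cross bar, 56 mm high, reaches out to its x = -95 mm.
- vise_bed (a point): Point on the bed of the vise (72 mm above the bench) in the middle between the jaws, where the block stands; axes as the vise's. The block stands with its long side along the vise's y.
- mat: Green mat fixed flat on the bench, 130 by 130 mm and 4 mm thick; origin at the centre of its underside on the bench.
- cabinet_front (a point): Middle of the upper front edge of the blue drawer unit (cabinet), 165 mm above the bench; axes as the cabinet's: -x is the way its front faces, y across. The cabinet is fixed to the bench, 190 mm wide (y) and 165 high, and reaches 240 mm back (+x) from here. The upper drawer is the working one, its grey front stands 14 mm proud when home; the lower one is a dummy.
- tray (a joint): How far the upper drawer stands open, m: 0 is fully home; it opens to the cabinet's -x, at most 0.17. It slides with 1 to 2 N and stays where left; from about 15 to 7 mm open a sprung catch resists with up to about 7 N more, and below about 5 mm it pulls the drawer home against its stop.
- pocket (a point): Centre of the floor of the drawer's front compartment, 96 mm up; moves with the drawer, axes as the cabinet's. 76 mm long (x, drawer front to divider), 136 wide (y), walls 46 deep. Two yellow strips along x, 8 mm high, from y = 25 to 30 mm each side, leave a bed 50 mm wide: the block fits only with its long side along x, held by its long sides, fingertips above the strips.
- push_face (a point): Point on the flat outer face (looking to the cabinet's -x) of the drawer's grey front, 176 mm wide: on its centre line, 139 mm above the bench, 14 mm below its upper edge; moves with the drawer. A dark pull 90 mm wide sticks out 20 mm lower down (top 104 mm above the bench). Push here or nearby.
- screwdriver: Bystander: screwdriver about 180 mm long lying on the bench nearer the robot.
- bottle: Bystander: white bottle, 56 mm across, 150 mm high, standing at the back; origin at the centre of its foot.
- jar: Bystander: blue jar, 64 mm across, 75 mm high, at the back.
- pylon: Bystander: aluminium tube 30 mm across and 95 mm high with a dark clamp lug, standing at the back.
- wrench: Bystander: wrench about 150 mm long lying on the bench nearer the robot.
- foot: Bystander: skin-coloured prosthetic foot, about 195 by 68 by 56 mm, on the bench at the robot's left.
Things that resemble listed ones, but are neither listed nor needed, are in the scene too. Of the things like the mat, leave any that is red; of the rest the smaller one is meant.

How it is judged:
By the outcome, as a careful person would: the job done as asked, in the order asked, and still so for the second after the job is handed in, with the robot touching nothing.
It also fails if it takes over 70 s, if anything falls off the work surface, if the arm or the gripper's body presses on something with over 40 N, if the wrist force passes 120 N, or if a joint passes its speed limit or range.

## Robot

A 6-joint arm with a two-finger parallel gripper is mounted at the origin on the work surface. World frame = base frame: x ahead of the robot, y to its left, z up, the work surface at z = 0. Lengths are in m, angles in degrees, forces in N, time in s.
With the tool pointing down it reaches from about 0.375 to 0.75 m from the base axis. Payload 9 kg.
Tool frame: the origin (TCP) lies where the fingers leave the gripper's body, on its centre line; the fingertips stand 73 mm ahead of it and the grasp point (between the pads) lies 54 mm ahead of it (robot.tip_reach is the distance from the TCP to the fingertips, in m); z points along the fingers, y is the line along which they close (so a half turn about z gives the same grasp; the last joint's range is limited). The gripper opens to 85 mm and grips with 20 to 120 N. Pads are 22 mm wide; open, the fingers measure 114 mm over their backs; the gripper's body (76 mm by 85 mm) begins 54 mm behind the grasp point. The pads swing forward as they close: fully open they stand 13 mm farther back than shut.
Start: joints at [60.12, 5.964, 5.575, 89.605, 0, 77.527], TCP at [0.179, 0.573, 0.304] pointing down, gripper open.
Joint ranges: [-171.21, 171.21], [-48.23, 106.86], [-62.78, 66.21], [-105.2, 120.99], [-86.42, 89.51], [-180, 180]. Speed limits (degrees/s): [127.2, 127.2, 147.25, 180, 180, 180].

## Interface

Orientations are given as [roll, pitch, yaw] about the fixed x, y, z axes, in that order (R = Rz(yaw) Ry(pitch) Rx(roll)).
In Python, from plant import robot gives the robot as it stands. Calls block until the motion is done:
- robot.move_pose(position, orientation): joint-space move of the TCP to a pose.
- robot.line_to(position, vel=0.15, rotation=None, guard=None): straight line of the TCP; rotation=None keeps the orientation; vel is the mean speed in m/s. With guard (N) it stops when the force on the tool has changed by that much, and returns True; else False.
- robot.goto_joints(angles): joint-space move.
- robot.set_gripper(opening): finger opening in m; the grip force is fixed at half the most; returns when the fingers have stopped.
- robot.pause(seconds).
- robot.ik(position, orientation): joint angles nearest the present ones, or None.
- robot.observe(): the state.
- robot.grab_frame(name): name is "side" or "top"; returns the picture (384x512x3 uint8, blue, green, red); there is no depth.
- robot.get_calibration(name): a dict with "vertical_fov" (degrees; the focal length in pixels is half the picture's height over the tangent of half this angle, whatever the lens; pixels are square), "cx", "cy" (the principal point, pixels), "rvec" (rotation vector, rad) and "tvec" (3), from world to camera coordinates, as OpenCV has them. Camera axes: x right, y down, z forward; pixel columns grow to the right and rows downward; lengths in m; the calibration is good to about 2 mm. A picture is of the moment at which its call begins. get_calibration takes no time and is no camera call.
A pose or a line that the arm cannot do raises robot.IKError and nothing moves.
- robot.job_done(): hands the job in; it is judged then, once.
The state is a dict: "time": time; "q": joint angles; "qvel": joint speeds; "joint_torque": joint torques, N m; "tool_pos": TCP position; "tcp_rot": TCP orientation; "ft_force": force on the tool from outside, world axes, zero at the start; "torque": the same for the moment, N m; "gripper_width": finger opening in m; "gripper_force": force on a finger pad.
Only numpy, scipy, OpenCV 4.12 (cv2) and the standard library are available. Lean on these libraries where they do the work, as an engineer would, in place of code of your own. Each camera call takes 0.05 s, during which the arm holds its last target. There are 200 camera calls.

## Working session

There is one attempt and no reset: what is moved stays moved. The work goes in short steps, each a Python script; the robot and the scene stay as the last script left them, time stands still between calls to the robot, and variables do not carry over. Pictures are saved under pics/ and viewed, at most 10 in all, crops included, and the job is handed in when it is done.

```bash
ls; mkdir -p pics; python3 - <<'E'
from plant import robot
import cv2,json
for n in("side","top"):
    cv2.imwrite(f"pics/{n}0.png",robot.grab_frame(n)); print(n,robot.get_calibration(n))
print(robot.observe())
E
```

```text
pics
side {'vertical_fov': 57.32113874850163, 'cx': 256.85082704523387, 'cy': 196.56845913156226, 'rvec': array([ 2.16567313, -0.40417455,  0.21311026]), 'tvec': array([-0.43112975,  0.22533547,  1.04701267])}
top {'vertical_fov': 44.918228384923665, 'cx': 254.32952521847295, 'cy': 201.03114820694532, 'rvec': array([ 2.12887765, -2.11317953,  0.22231937]), 'tvec': array([0.01537377, 0.50495882, 1.40777234])}
{'time': 0.1, 'q': array([6.01203845e+01, 5.99631172e+00, 5.53332500e+00, 8.96051107e+01,
       2.09750581e-04, 7.75275926e+01]), 'qvel': array([ 0.02180367, -0.06923901,  0.12869721,  0.00202408,  0.00748017,
       -0.10576098]), 'joint_torque': array([ 8.29405471e-03, -5.58206213e+01,  5.04722142e+01,  1.29528667e-02,
       -2.02096567e-04,  1.20901271e-05]), 'tool_pos': array([0.17937268, 0.57234463, 0.30320603]), 'tcp_rot': array([-1.79933555e+02, -1.49117587e-02,  1.62592783e+02]), 'ft_force': array([-0.35055042, -0.06725525, -0.04024749]), 'torque': array([ 0.02080546,  0.01250326, -0.01951482]), 'gripper_force': 0.0, 'gripper_width': 0.0850783323298491}
```

View pics/side0.png

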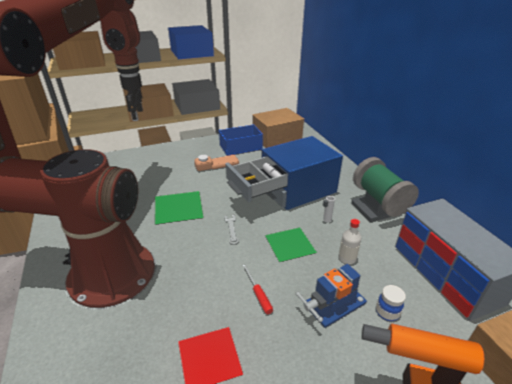

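View pics/top0.png

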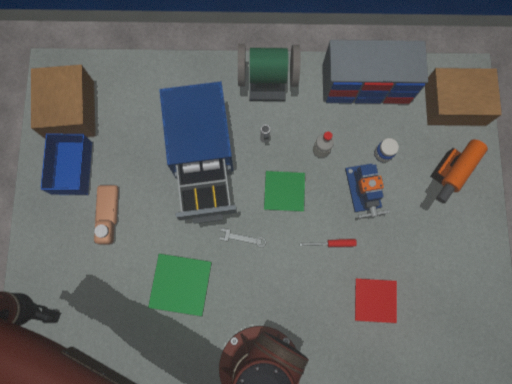

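The top view shows the block in the vise at about (371,184), the small green mat at (285,191) and the drawer at about (205,195). The larger green mat (180,284) and the red one (376,300) are decoys. In the side view the block is at (341,281), the mat at (291,244) and the drawer at (257,177).

```bash
cat > h.py <<'E'
import numpy as np, cv2
from plant import robot
def cam(n):
    c=robot.get_calibration(n); f=192/np.tan(np.radians(c["vertical_fov"]/2))
    K=np.array([[f,0,c["cx"]],[0,f,c["cy"]],[0,0,1]]); R=cv2.Rodrigues(c["rvec"])[0]
    return K,R,np.asarray(c["tvec"],float)
def ray(n,p):
    K,R,t=cam(n); d=R.T@np.linalg.solve(K,[p[0],p[1],1.]); return -R.T@t,d/np.linalg.norm(d)
def cast(n,p,z):
    o,d=ray(n,p); return o+d*(z-o[2])/d[2]
def tri(a,b):
    P=[K@np.c_[R,t] for K,R,t in(cam("top"),cam("side"))]
    X=cv2.triangulatePoints(P[0],P[1],np.float64(a).reshape(2,1),np.float64(b).reshape(2,1)).ravel(); return X[:3]/X[3]
def proj(n,X):
    K,R,t=cam(n); q=(K@(R@np.asarray(X,float).reshape(-1,3).T+t[:,None])).T; return q[:,:2]/q[:,2:]
def blobs(img,lo,hi,roi,amin=30):
    m=cv2.inRange(cv2.cvtColor(img,cv2.COLOR_BGR2HSV),lo,hi); k=np.zeros_like(m); x0,y0,x1,y1=roi; k[y0:y1,x0:x1]=255
    c=cv2.findContours(m&k,cv2.RETR_EXTERNAL,cv2.CHAIN_APPROX_NONE)[0]
    return sorted([i for i in c if cv2.contourArea(i)>amin],key=cv2.contourArea,reverse=True)
def crop(img,x,y,w,h,s):
    return cv2.resize(img[y:y+h,x:x+w],None,fx=s,fy=s,interpolation=cv2.INTER_CUBIC)
E
python3 - <<'E'
from h import *
T=cv2.imread("pics/top0.png");S=cv2.imread("pics/side0.png")
a=np.hstack([crop(T,335,150,80,75,5),crop(T,160,140,80,75,5)[:, :400]])
b=np.hstack([crop(S,290,255,80,45,5),crop(S,220,145,80,45,5)])
cv2.imwrite("pics/z0.png",np.vstack([a,b]))
for n,I,r in(("top",T,(255,160,320,220)),("side",S,(250,215,330,270))):
    c=blobs(I,(45,80,40),(80,255,255),r)[0]; b=cv2.minAreaRect(c); m=cv2.moments(c)
    q=cv2.boxPoints(b) if n=="top" else cv2.approxPolyDP(c,5,True)[:,0].astype(float)
    W=np.array([cast(n,p,.004) for p in q]); print(n,"mat",W[:,:2].round(4).tolist(),np.linalg.norm(W-np.roll(W,1,0),axis=1).round(4),W.mean(0).round(4))
for n,I,r in(("top",T,(345,160,395,220)),("side",S,(310,255,370,320))):
    for c in blobs(I,(3,120,120),(22,255,255),r,10):
        print(n,"block",cv2.contourArea(c),cv2.minAreaRect(c), cv2.approxPolyDP(cv2.convexHull(c),2,True)[:,0].tolist())
E
```

```text
top mat [[0.4879, -0.0117], [0.6166, -0.0171], [0.6117, -0.1472], [0.4831, -0.1395]] [0.1279 0.1288 0.1301 0.1288] [ 0.5498 -0.0789  0.004 ]
side mat [[0.6121, -0.025], [0.4893, -0.0162], [0.4811, -0.1404], [0.6067, -0.147]] [0.1221 0.1231 0.1245 0.1257] [ 0.5473 -0.0822  0.004 ]
top block 232.0 ((371.6150817871094, 182.94717407226562), (13.023056983947754, 21.254610061645508), 79.3803482055664) [[380, 176], [382, 187], [363, 190], [363, 178]]
side block 372.0 ((339.4134826660156, 281.3920593261719), (29.11496925354004, 19.018648147583008), 59.4207763671875) [[333, 269], [352, 284], [349, 292], [339, 298], [324, 274]]
```

View pics/z0.png

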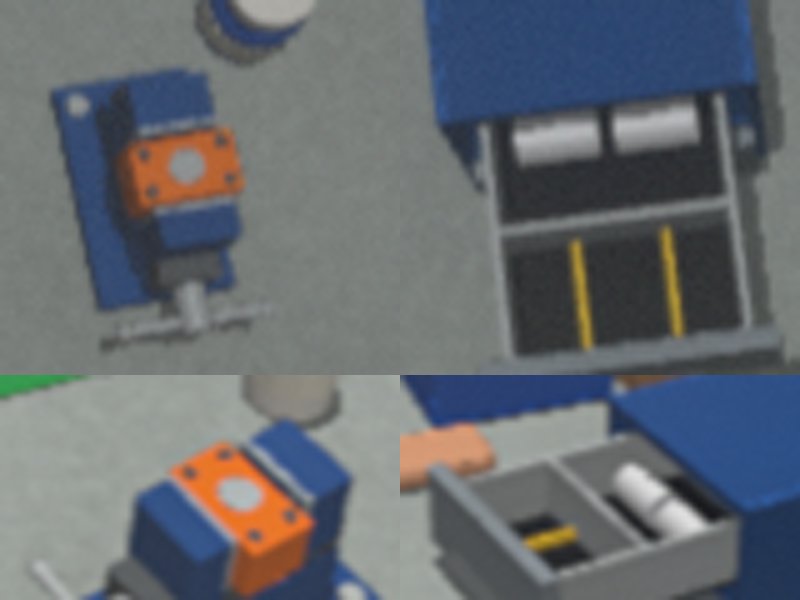

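The zoom shows the block's disc at about (372.3,183.1) in the top view and (337.9,278.7) in the side view, with the vise screw pointing towards the robot. The drawer's yellow strips run along the cabinet's x. The ends of the front's upper edge are near (177,214) and (236,206) in the top view, and (226,164) and (250,186) in the side view. I'll measure these numerically next.

```bash
python3 - <<'E'
from h import *
T=cv2.imread("pics/top0.png");S=cv2.imread("pics/side0.png")
def disc(I,r):
    x0,y0,x1,y1=r; h=cv2.cvtColor(I,cv2.COLOR_BGR2HSV)[y0:y1,x0:x1]
    m=(cv2.inRange(h,(0,0,110),(179,90,255)))
    n,l,s,c=cv2.connectedComponentsWithStats(m); k=1+np.argmax(s[1:,4]); return c[k]+[x0,y0],s[k]
dt,s1=disc(T,(367,178,378,189)); ds,s2=disc(S,(331,272,345,286)); X=tri(dt,ds)
print("disc",dt,s1,ds,s2,X, cast("top",dt,.108),cast("side",ds,.108))
for n,q in(("top",[[380.5,175.5],[383,187.5],[363,190.5],[361.5,178.5]]),):
    W=np.array([cast(n,p,.108) for p in q]);print(W.round(4).tolist(),np.linalg.norm(W-np.roll(W,1,0),axis=1))
for c in blobs(T,(18,120,80),(35,255,255),(170,170,245,225),5):
    v=cv2.fitLine(c,cv2.DIST_L2,0,.01,.01).ravel(); pr=(c[:,0]-v[2:])@v[:2]
    e=[v[2:]+v[:2]*k for k in(pr.min()-.5,pr.max()+.5)]
    W=[cast("top",p,.104) for p in e];print("strip top",np.round(e,1).tolist(),np.round(W,4).tolist(),np.degrees(np.arctan2(*(W[1]-W[0])[1::-1])))
for c in blobs(S,(15,90,80),(35,255,255),(225,150,300,205),3): print("strip side",c.reshape(-1,2).mean(0),cv2.minAreaRect(c))
for c in blobs(T,(100,100,60),(125,255,255),(150,70,245,185))[:1]:
    q=cv2.approxPolyDP(cv2.convexHull(c),3,True)[:,0]; print("cab",q.tolist(),[cast("top",p,.165).round(4)[:2].tolist() for p in q])
for c in blobs(S,(100,100,60),(125,255,255),(262,130,350,215))[:1]:
    q=cv2.approxPolyDP(cv2.convexHull(c),2,True)[:,0]; print("cabS",q.tolist())
a=crop(T,165,150,80,75,5);b=crop(S,220,140,80,75,5)
cv2.imwrite("pics/z1.png",np.hstack([a,b]))
E
```

```text
disc [372.         182.75609756] [ 2  2  7  7 41] [337.5       278.4047619] [ 3  4  8  6 42] [ 0.55221157 -0.3381314   0.10738667] [ 0.55300042 -0.33833144  0.108     ] [ 0.55002128 -0.33847333  0.108     ]
[[0.576, -0.3654, 0.108], [0.5385, -0.3712, 0.108], [0.5286, -0.3099, 0.108], [0.5661, -0.3068, 0.108]] [0.05941501 0.03802619 0.06211124 0.03761177]
strip top [[212.5, 185.4], [215.4, 206.6]] [[0.5413, 0.1471, 0.104], [0.4759, 0.1368, 0.104]] -171.1150730253777
strip top [[194.6, 187.5], [196.9, 208.5]] [[0.5343, 0.201, 0.104], [0.4696, 0.1921, 0.104]] -172.17169159565967
strip side [249.90909091 177.13636364] ((249.67648315429688, 177.2058868408203), (3.6380343437194824, 9.45888900756836), 75.96376037597656)
cab [[220, 82], [229, 163], [169, 165], [160, 89]] [[0.8502, 0.127], [0.5949, 0.0952], [0.5872, 0.2707], [0.8254, 0.308]]
cabS [[342, 155], [334, 192], [286, 208], [262, 155], [262, 148], [312, 136]]
```

View pics/z1.png

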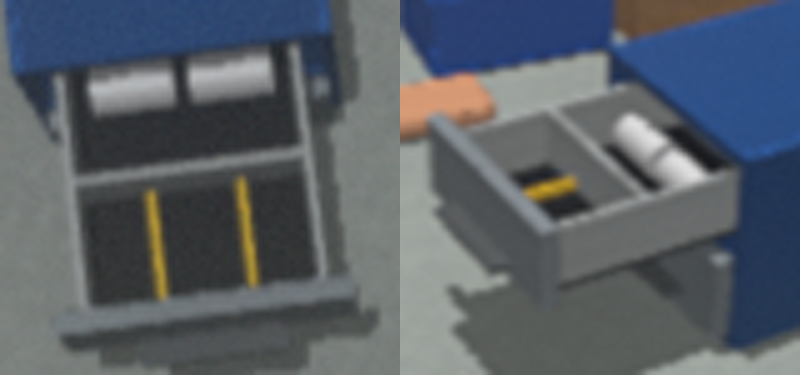

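The crop gives four corners in each view. Upper outer corners of the drawer front: top (177,217) and (235.6,208.6), side (226,163.5) and (248,186). Roof front corners: top (167.6,164.6) and (230.6,156), side (261.6,150) and (288.6,171.6).

```bash
python3 - <<'E'
from h import *
for nm,a,b in(("frontL",(177,217.2),(226,164)),("frontR",(235.6,208.6),(247.8,185.8)),("roofL",(167.6,164.6),(261.6,150)),("roofR",(230.6,156),(288.6,171.6)),
  ("dividerTopR", (165+303/5-.4,150+150/5-.4),(220+(640-400)/5-.4,140+195/5-.4)),("mat",(284.9,191.2),(291,244.3))):
    z={"f":.153,"r":.165,"d":.142,"m":.004}[nm[0]]
    print(nm,tri(a,b).round(4),cast("top",a,z).round(4),cast("side",b,z).round(4))
print([(-R.T@t).round(3) for K,R,t in(cam("top"),cam("side"))])
# strip heights: project strip midpoints back
for X in([.507,.142,.104],[.503,.197,.104]): print(proj("side",X))
for p,(r) in(((.552,-.338,.2),(180,0,0)),((.53,.17,.25),(180,0,0)),((.40,.15,.2),(180,0,0))):
    for y in range(-180,180,30): 
        q=robot.ik(p,[180,0,y]); print(p,y,None if q is None else q.round(0))
E
```

```text
frontL [0.436  0.244  0.1469] [0.4346 0.2431 0.153 ] [0.434 0.234 0.153]
frontR [0.4605 0.0744 0.153 ] [0.4612 0.0743 0.153 ] [0.4591 0.0744 0.153 ]
roofL [0.5896 0.276  0.1591] [0.5884 0.2748 0.165 ] [0.5846 0.2658 0.165 ]
roofR [0.6157 0.0912 0.1639] [0.6163 0.0909 0.165 ] [0.6131 0.0894 0.165 ]
dividerTopR [0.5479 0.1073 0.142 ] [0.5504 0.1067 0.142 ] [0.5433 0.1071 0.142 ]
mat [ 0.5497 -0.0813 -0.0018] [ 0.5477 -0.0807  0.004 ] [ 0.548  -0.0868  0.004 ]
[array([0.216, 0.032, 1.48 ]), array([ 0.138, -0.824,  0.797])]
[[254.10065034 184.60548365]]
[[247.70971177 176.99756954]]
(0.552, -0.338, 0.2) -180 [-43.  14.   4.  80.   0. -43.]
(0.552, -0.338, 0.2) -150 [-43.  14.   4.  80.   0. -73.]
(0.552, -0.338, 0.2) -120 [ -43.   14.    4.   80.    0. -103.]
(0.552, -0.338, 0.2) -90 [ -43.   14.    4.   80.    0. -133.]
(0.552, -0.338, 0.2) -60 [ -43.   14.    4.   80.    0. -163.]
(0.552, -0.338, 0.2) -30 [-43.  14.   4.  80.   0. 167.]
(0.552, -0.338, 0.2) 0 [-43.  14.   4.  80.   0. 137.]
(0.552, -0.338, 0.2) 30 [-43.  14.   4.  80.   0. 107.]
(0.552, -0.338, 0.2) 60 [-43.  14.   4. 
[... 789 characters left out ...]
(0.53, 0.17, 0.25) 150 [ 4. -2. -8. 84.  0. 34.]
(0.4, 0.15, 0.2) -180 [  3. -25. -33.  82.   0.   3.]
(0.4, 0.15, 0.2) -150 [  3. -25. -33.  82.   0. -27.]
(0.4, 0.15, 0.2) -120 [  3. -25. -33.  82.   0. -57.]
(0.4, 0.15, 0.2) -90 [  3. -25. -33.  82.   0. -87.]
(0.4, 0.15, 0.2) -60 [   3.  -25.  -33.   82.    0. -117.]
(0.4, 0.15, 0.2) -30 [   3.  -25.  -33.   82.    0. -147.]
(0.4, 0.15, 0.2) 0 [   3.  -25.  -33.   82.    0. -177.]
(0.4, 0.15, 0.2) 30 [  3. -25. -33.  82.   0. 153.]
(0.4, 0.15, 0.2) 60 [  3. -25. -33.  82.   0. 123.]
(0.4, 0.15, 0.2) 90 [  3. -25. -33.  82.   0.  93.]
(0.4, 0.15, 0.2) 120 [  3. -25. -33.  82.   0.  63.]
(0.4, 0.15, 0.2) 150 [  3. -25. -33.  82.   0.  33.]
```

```bash
python3 - <<'E'
from h import *
Y=-171.; x,y=.5522,-.3383
def st(m): o=robot.observe(); print(m,round(o["time"],2),o["tool_pos"].round(4),o["ft_force"].round(1),round(o["gripper_width"],4),round(o["gripper_force"],1))
robot.move_pose([x,y,.27],[180,0,Y]); st("above")
g=robot.line_to([x,y,.145],vel=.1,guard=8); st(("down",g))
if not g:
    robot.set_gripper(.05); st("grip")
    g=robot.line_to([x,y,.28],vel=.08); st("lift")
    cv2.imwrite("pics/side1.png",robot.grab_frame("side")); cv2.imwrite("pics/top1.png",robot.grab_frame("top"))
    cv2.imwrite("pics/z2.png",np.hstack([crop(cv2.imread("pics/side1.png"),280,150,100,150,4),crop(cv2.imread("pics/top1.png"),335,120,100,150,4)]))
E
```

```text
above 3.53 [ 0.5525 -0.3377  0.2701] [ 0.1 -0.1  0.8] 0.0852 0.0
('down', False) 4.93 [ 0.5525 -0.3386  0.1459] [-0.8 -1.3  0.4] 0.0854 0.0
grip 5.25 [ 0.5526 -0.3386  0.146 ] [-0.3  0.7  6.3] 0.0652 68.0
lift 7.09 [ 0.5521 -0.3382  0.2794] [ 0.2 -0.9 -1.9] 0.0654 67.3
```

The grip width is 65 mm and I can read the block's weight, so it's held. Next I'll set it on the mat.

```bash
python3 - <<'E'
from h import *
Y=-171.; x,y=.5485,-.082
def st(m): o=robot.observe(); print(m,round(o["time"],2),o["tool_pos"].round(4),o["ft_force"].round(1),round(o["gripper_width"],4),round(o["gripper_force"],1))
robot.line_to([x,y,.28],vel=.2); robot.line_to([x,y,.095],vel=.12); robot.pause(.3); st("over")
g=robot.line_to([x,y,.072],vel=.015,guard=3); st(("down",g))
robot.set_gripper(.085); robot.pause(.2); st("open")
robot.line_to([x,y,.25],vel=.15); st("up")
robot.line_to([x-.12,y-.15,.25],vel=.25)
for n in("side","top"): cv2.imwrite(f"pics/{n}2.png",robot.grab_frame(n))
T,S=cv2.imread("pics/top2.png"),cv2.imread("pics/side2.png")
for n,I,r in(("top",T,(258,165,315,220)),("side",S,(255,215,335,270))):
    for c in blobs(I,(3,120,120),(22,255,255),r,10):
        b=cv2.minAreaRect(c);W=np.array([cast(n,p,.040) for p in cv2.boxPoints(b)]); print(n,b,W[:,:2].round(4).tolist(),W.mean(0),np.linalg.norm(W-np.roll(W,1,0),axis=1).round(4))
cv2.imwrite("pics/z3.png",np.hstack([crop(S,250,205,80,75,5),crop(T,250,155,80,75,5)]))
E
```

```text
over 10.62 [ 0.5486 -0.082   0.0952] [-0.   0.  -2.6] 0.0653 67.3
('down', True) 11.68 [ 0.5484 -0.082   0.078 ] [-2.4  0.1  5. ] 0.0653 67.9
open 12.22 [ 0.5477 -0.0817  0.0769] [ 0.4 -0.7 -0.7] 0.085 0.0
up 13.53 [ 0.5481 -0.0818  0.2489] [-0.4 -0.4  0.7] 0.0847 0.0
top ((286.1531677246094, 188.7456512451172), (12.772804260253906, 20.75580596923828), 81.25383758544922) [[0.5628, -0.0463], [0.5738, -0.1118], [0.5325, -0.1176], [0.5217, -0.0523]] [ 0.54771201 -0.08199959  0.04      ] [0.0415 0.0665 0.0416 0.0661]
side ((296.7500305175781, 246.25003051757812), (5.656853675842285, 14.849241256713867), 45.0) [[0.5151, -0.1393], [0.5664, -0.1087], [0.5697, -0.1296], [0.519, -0.159]] [ 0.54255224 -0.13415368  0.04      ] [0.0201 0.0597 0.0211 0.0587]
side ((282.5, 238.0), (8.0, 3.0), 90.0) [[0.5201, -0.0657], [0.5291, -0.0692], [0.5134, -0.1031], [0.5047, -0.0997]] [ 0.51682506 -0.0844475   0.04      ] [0.0373 0.0096 0.0374 0.0094]
```

View pics/z3.png

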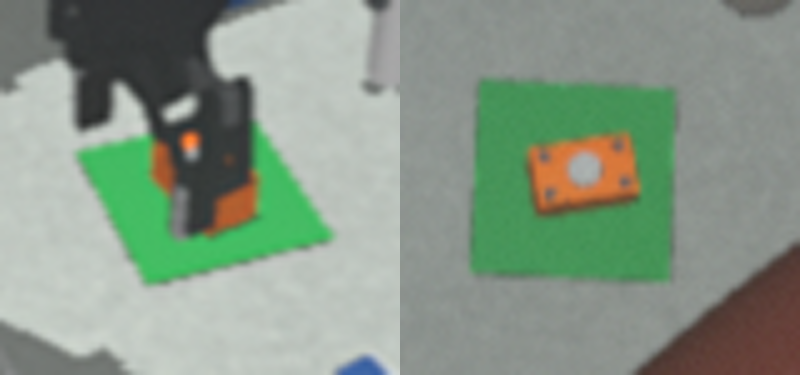

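The block stands upright and free on the green mat, near (286,189) in the top view. The cast centre (0.548, -0.082) matches the TCP to about 1 mm, so the top camera is reliable. I'll regrip by the long sides and carry it over the drawer.

```bash
python3 - <<'E'
from h import *
def st(m): o=robot.observe(); print(m,round(o["time"],2),o["tool_pos"].round(4),o["tcp_rot"].round(1),o["ft_force"].round(1),round(o["gripper_width"],4),round(o["gripper_force"],1))
x,y=.548,-.082
robot.move_pose([x,y,.2],[180,0,99]); st("above")
g=robot.line_to([x,y,.087],vel=.08,guard=8); st(("down",g))
if not g:
    robot.set_gripper(.02); st("grip")
    robot.line_to([x,y,.30],vel=.15)
    robot.move_pose([.500,.1685,.30],[180,0,-171.3]); robot.line_to([.500,.1685,.235],vel=.1); robot.pause(.3); st("pocket")
    for n in("side","top"): cv2.imwrite(f"pics/{n}3.png",robot.grab_frame(n))
    T,S=cv2.imread("pics/top3.png"),cv2.imread("pics/side3.png")
    cv2.imwrite("pics/z4.png",np.hstack([crop(S,210,115,80,75,5),crop(T,165,150,80,75,5)]))
E
```

```text
above 16.24 [ 0.548  -0.082   0.2001] [180.   0.  99.] [-0.5 -0.   0.8] 0.0851 0.0
('down', False) 17.81 [ 0.5484 -0.0821  0.0876] [180.   0.  99.] [-0.2  0.6 -0.3] 0.0848 0.0
grip 18.3 [ 0.5482 -0.0821  0.0874] [180.   0.  99.] [-0.7 -0.6  3.4] 0.0392 61.8
pocket 21.99 [0.5002 0.1685 0.2355] [-180.     0.  -171.3] [ 0.9  0.1 -2.4] 0.0393 61.0
```

View pics/z4.png

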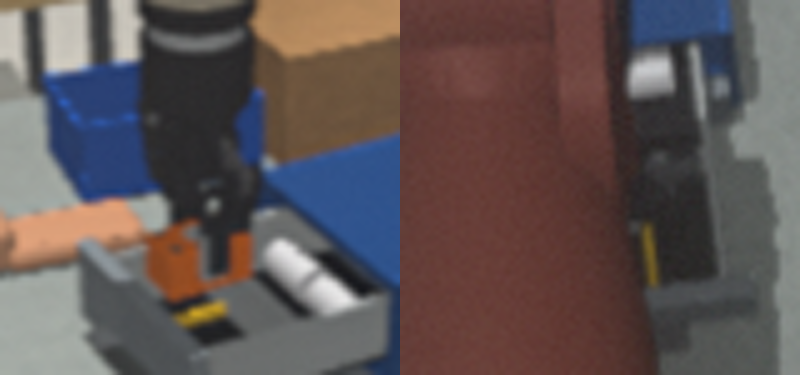

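The side crop shows the block held level over the front compartment, with the strip's visible segment at about (250,177). The arm hides the top view. I'll compare projections with what the side view shows to check the offset.

```bash
python3 - <<'E'
from h import *
a=np.radians(8.7);R=np.array([[np.cos(a),-np.sin(a)],[np.sin(a),np.cos(a)]])
P=lambda x,y,z,c=(.5,.1685):np.r_[np.array(c)+R@[x,y],z]
S0=cv2.imread("pics/side0.png");S=cv2.imread("pics/side3.png")
c=blobs(S0,(15,90,80),(35,255,255),(225,150,300,205),3)[0].reshape(-1,2);print("strip px",c.min(0),c.max(0),c.mean(0))
print("pred far strip",[proj("side",P(x,27.5e-3,.104)).round(1).tolist() for x in(-.038,0,.038)])
b=blobs(S,(3,120,100),(22,255,255),(225,150,270,185),10)
for c in b: print(cv2.approxPolyDP(cv2.convexHull(c),1.2,True)[:,0].tolist())
z=.2355-.083
for k in((-33,-20,0),(-33,20,0),(33,-20,0),(-33,-20,36),(-33,20,36),(33,-20,36)): print(k,proj("side",P(k[0]/1e3,k[1]/1e3,z+k[2]/1e3,(.5002,.1685))).round(1))
C=np.array([.5,.1685])
for nm,x in(("divider floor",.038),("front inner top",-.038)):print(nm,proj("side",P(x,0,.096 if x>0 else .142)).round(1))
E
```

```text
strip px [245 175] [254 179] [249.90909091 177.13636364]
pred far strip [[[236.7, 180.4]], [[246.0, 177.6]], [[255.0, 174.8]]]
[[259, 162], [259, 170], [243, 174], [240, 170], [238, 162], [247, 159]]
[[254, 176], [249, 179], [245, 178], [248, 176]]
(-33, -20, 0) [[244.  174.7]]
(-33, 20, 0) [[238.6 169.4]]
(33, -20, 0) [[260.6 169.8]]
(-33, -20, 36) [[243.8 165.7]]
(-33, 20, 36) [[238.4 160.5]]
(33, -20, 36) [[260.7 160.8]]
divider floor [[258.8 180.2]]
front inner top [[240. 175.]]
```

The block prediction and the observed corners agree to about 1 px. The strip agrees too, once its visible side face is allowed for. I'll lower it with a guard; contact should come at TCP z ≈ 0.179, or 0.187 if it sits on a strip.

```bash
python3 - <<'E'
from h import *
def st(m): o=robot.observe(); print(m,round(o["time"],2),o["tool_pos"].round(4),o["ft_force"].round(1),o["torque"].round(2),round(o["gripper_width"],4),round(o["gripper_force"],1)); return o
x,y=.500,.1685
robot.line_to([x,y,.197],vel=.06); robot.pause(.2); st("near")
g=robot.line_to([x,y,.174],vel=.012,guard=3); o=st(("down",g))
if g and o["tool_pos"][2]<.183:
    robot.set_gripper(.075); robot.pause(.2); st("open")
    robot.line_to([x,y,.27],vel=.12)
    robot.line_to([.40,.15,.30],vel=.2); robot.goto_joints(robot.observe()["q"]+np.array([-45,0,0,0,0,0])); st("away")
    for n in("side","top"): cv2.imwrite(f"pics/{n}4.png",robot.grab_frame(n))
    T,S=cv2.imread("pics/top4.png"),cv2.imread("pics/side4.png")
    cv2.imwrite("pics/z5.png",np.hstack([crop(S,210,125,80,75,5),crop(T,165,150,80,75,5)]))
E
```

```text
near 23.07 [0.5002 0.1685 0.1974] [-0.1  0.5 -2.3] [ 0.01 -0.03  0.03] 0.0392 61.0
('down', True) 24.42 [0.5001 0.1685 0.1794] [0.7 1.4 5.5] [-0.06 -0.11 -0.05] 0.0393 61.7
open 25.06 [0.4993 0.1684 0.1782] [0.2 0.2 0.4] [ 0.05  0.04 -0.04] 0.0747 0.0
away 27.9 [ 0.3896 -0.1765  0.2993] [-0.3 -0.1  0.3] [ 0.03 -0.02 -0.04] 0.0749 0.0
```

View pics/z5.png

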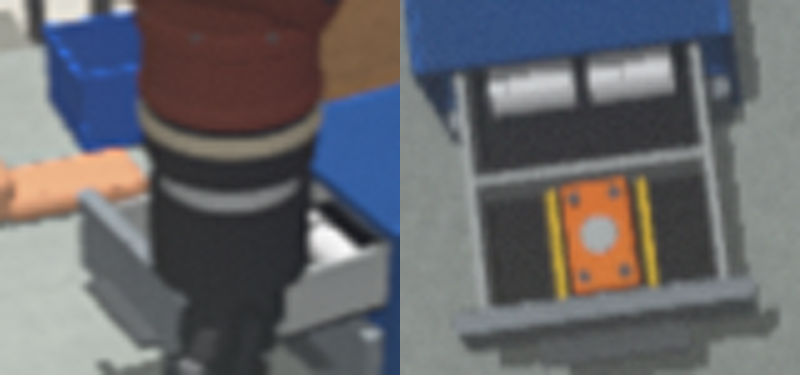

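The block lies between the strips, clear of both, centred near (599,233) in the crop, and contact came at 0.1794 as predicted. Now I'll push the drawer in.

```bash
python3 - <<'E'
from h import *
def st(m): o=robot.observe(); print(m,round(o["time"],2),o["tool_pos"].round(4),o["ft_force"].round(1),round(o["gripper_width"],4)); return o
a=np.radians(8.7);u=np.array([np.cos(a),np.sin(a)]); s=np.array([.4479,.1587])-.045*u
p=lambda d,z=.198:[*(s+d*u),z]
robot.set_gripper(0.0)
robot.move_pose(p(0,.30),[180,0,-171.3]); robot.line_to(p(0),vel=.12,guard=10); st("start")
g=robot.line_to(p(.04),vel=.03,guard=15); st(("touch",g))
if not g:
    g=robot.line_to(p(.152),vel=.05,guard=15); st(("push",g))
if not g:
    g=robot.line_to(p(.19),vel=.015,guard=22); o=st(("home",g)); print("travel",(o["tool_pos"][:2]-s)@u)
E
```

```text
start 30.95 [0.4038 0.1518 0.1988] [ 0.3 -0.1  0.5] 0.0003
('touch', False) 32.43 [0.4429 0.158  0.198 ] [ 0.   0.2 -0.4] 0.0002
('push', False) 34.83 [0.5536 0.175  0.1981] [-0.2 -0.9  0. ] 0.0002
('home', True) 36.43 [0.5773 0.1785 0.1976] [0.1 0.4 0.6] 0.0001
travel 0.1758971919768554
```

```bash
python3 - <<'E'
from h import *
a=np.radians(8.7);u=np.array([np.cos(a),np.sin(a)]); s=np.array([.4479,.1587])-.045*u
robot.line_to([*(s+.08*u),.198],vel=.1); robot.line_to([*(s+.06*u),.32],vel=.15)
robot.goto_joints(robot.observe()["q"]+np.array([-60,0,0,0,0,0])); robot.pause(.3)
print(robot.observe()["time"],robot.observe()["tool_pos"])
T=robot.grab_frame("top");S=robot.grab_frame("side")
cv2.imwrite("pics/top5.png",T);cv2.imwrite("pics/side5.png",S)
cv2.imwrite("pics/z6.png",np.hstack([crop(T,155,70,80,120,5)[:,:400],crop(S,230,110,80,120,5)]))
P=lambda d:np.r_[np.array([.6024,.1829])-d*u,.153]
for d in(.014,.024): print(d,[proj("top",P(d)+np.r_[k*np.array([-u[1],u[0]]),0]).round(1).tolist() for k in(.088,-.088)])
E
```

```text
40.5917 [ 0.37096725 -0.31978441  0.31897805]
0.014 [[[170.5, 170.0]], [[229.7, 161.9]]]
0.024 [[[170.9, 173.3]], [[230.1, 165.1]]]
```

View pics/z6.png

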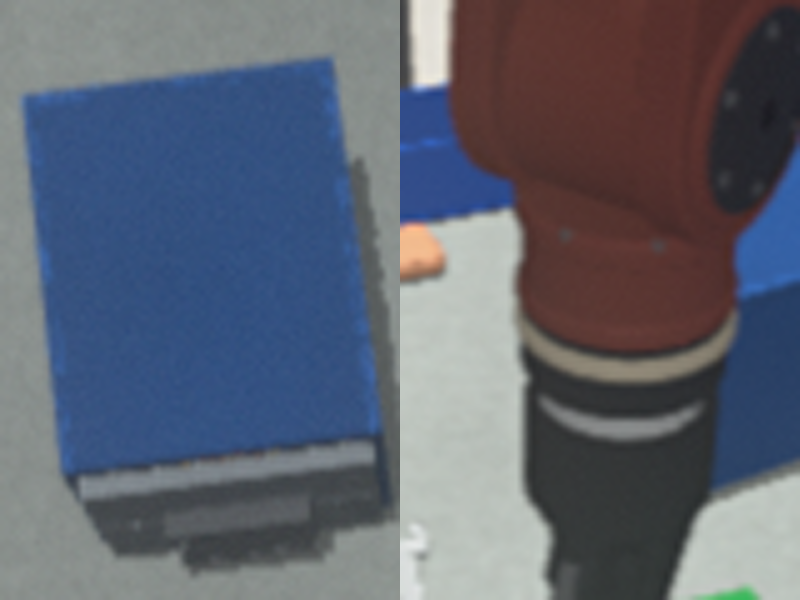

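View pics/top5.png

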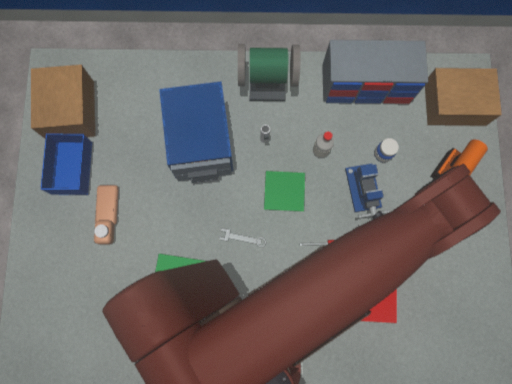

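The drawer front's edge sits at (170.6,169.6) to (229.6,163.2). That fits the fully home position (14 mm proud) to about 1 mm, and the 22 N guard stop is well above the catch force. The arm is clear and the other things look unmoved.

```bash
python3 -c "
from plant import robot
print(robot.job_done())"
```

```text
the job is handed in; nothing more can be done
None
```

The block was moved to the mat, regripped and set down between the yellow strips; the drawer is pushed fully home, and the job was handed in at about 41 s of robot time.

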